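# Tuck the spice tin's hatch under its lip

### The job

The steel spice tin on the pickle shelf stands with its sprung hatch open: with the fingertips, push the hatch over by its plain steel outer face until it lies flat over the mouth, and while pressing it down push it along so that its free edge goes beneath the retaining lip, as far as it will slide. Then take the hand away, so that the lip alone keeps the hatch shut. Do not pinch the hatch or press on its cork inner face, and do not lift or shift the bottle, bowl, pot lid or measuring spoon.

Things in the scene. Friction and masses are not known exactly. Their poses are not given: they have to be found in the camera images.
- tin: Low steel tin fixed to the shelf, 170 (x) x 150 (y) x 60 mm high; origin centre of underside, z up. Its +x points from the hatch's hinge to the retaining lip (away from the robot, yaw up to 0.45 rad either way). Black mouth in its top. The lip is a flat steel bridge over the top: x 31 to 57 mm, underside 72 and upper side 76 mm above the shelf, on two posts at y = +-63 mm (116 mm clear between).
- lip_edge (a point): Middle of the lower edge of the retaining lip, on the side that faces the hinge: 31 mm along the tin's x, 72 mm above the shelf.
- hinge_line (a point): Middle of the hatch's hinge axis, which runs along the tin's y, 64 mm above the shelf. It lies 75 mm behind the tin's centre (tin x = -75 mm) when joint runner is 0, and travels with the runner along the tin's +x. Axes as the tin's.
- runner (a joint): How far hatch and hinge have slid along the tin's +x, m: 0 (back) to 0.024 (stop). Friction about 6 N, no spring, stays where left. With the hatch flat, its free edge is 6 mm short of the lip at 0 and 18 mm beneath it at 0.024; slid over 6 mm before it is flat, the hatch lands on top of the lip.
- hatch (a joint): Hatch angle, rad: 0 flat and shut, 1.57 upright, 2.3 leaning right back from the lip. A spring opens it to near upright, about 1.4 (some 1.5 N at the free edge holds it flat; 2 to 5 N at mid-plate folds it), so it rises again if let go before it is tucked; beneath the lip it is held at about 0.06 or less.
- rib_foot (a point): Middle of the foot of the push rib on the hatch's outer face, 62 mm from the hinge axis; the rib is 70 mm long along the hinge, 10 mm high, with an upright side towards the hinge to push a fingertip against, and a side that slopes away towards the free edge. Site axes: x from hinge to free edge, z out of the outer face. The outer face from 5 to 62 mm from the hinge is plain.
- free_edge (a point): Middle of the hatch's free edge. The hatch is a 4 mm steel plate, 100 mm wide along the hinge and 100 mm from hinge axis to free edge, turning about mid-thickness; its outer face is 66 mm above the shelf when flat.
- hatch_liner: Cork pad 78 x 82 x 2 mm on the hatch's inner face, the one towards the lip when the hatch is upright; not to be pressed with the fingers. Origin on the hinge axis.
- bottle: Loose tall green glass bottle with a stopper, 72 mm wide, 262 mm tall, origin at the centre of its base; about 190 mm to the -y side of the tin's centre. Leave alone.
- bowl: Loose white ceramic bowl, 116 mm across, 50 mm high, origin at the centre of its base; either on the +y side of the tin or beyond its lip end. Leave alone.
- pot_lid: Loose aluminium pot lid lying flat, 110 mm across, 27 mm high with its knob, origin at the centre of its underside; in the other of these two places. Leave alone.
- spoon: Loose pink plastic measuring spoon lying on the shelf, 120 mm long, 16 mm high, origin under its cup, handle along its -x; on the -y side of the tin. Leave alone.
Not all that is in view belongs to the job. Of the things that look like the tin, the smallest one is meant.

How it is judged:
By the outcome, as a careful person would: the job done as asked, in the order asked, and still so for the second after the job is handed in, with the robot touching nothing.
It also fails if it takes over 42 s, if anything falls off the work surface, if the arm or the gripper's body presses on something with over 40 N, if the wrist force passes 120 N, or if a joint passes its speed limit or range.

### The arm

A 6-joint arm with a two-finger parallel gripper is mounted at the origin on the work surface. World frame = base frame: x ahead of the robot, y to its left, z up, the work surface at z = 0. Lengths are in m, angles in rad, forces in N, time in s.
With the tool pointing down it reaches from about 0.4 to 0.825 m from the base axis. Payload 7 kg.
Tool frame: the origin (TCP) lies on the centre line of the jaws, within the pads' length; the fingertips stand 22 mm ahead of it and the grasp point (between the pads) lies 3 mm ahead of it; z points along the fingers, y is the direction in which the jaws open and shut (so a half turn about z gives the same grasp; the last joint's range is limited). The gripper opens to 88 mm and grips with 3 to 60 N. Pads are 19 mm wide; open, the fingers measure 130 mm over their backs; the gripper's body (78 mm by 193 mm) begins 47 mm behind the grasp point.
Start: joints at [1.632, 0.359, 0.012, 0, -1.224, -0.288], TCP at [0.152, 0.658, 0.249] pointing down, gripper open.
Joint ranges: [-3.07, 3.07], [-1.43, 2.12], [-1.02, 1.25], [-3.03, 1.67], [-3.05, -0], [-3.03, 3.03]. Speed limits (rad/s): [2.39, 2.39, 3.01, 3.14, 3.14, 3.14].

### API

Orientations are given as [roll, pitch, yaw] about the fixed x, y, z axes, in that order (R = Rz(yaw) Ry(pitch) Rx(roll)).
In Python, from station import arm gives the robot as it stands. The module is installed in compiled form; this text tells all that it offers.
- The arm moves only by the tool arm_command, never from a script. Its argument "motion" is a list of rows, each a list of 3 entries, a list of its own where there are three numbers: the shift along the tool's x, y, z in mm, then the turn, a rotation vector about the tool's x, y, z in degrees, then the opening, from 0 (shut) to 1 (fully open). In form: [[[tx, ty, tz], [wx, wy, wz], grip], ...]. A call has 1 to 20 rows; each row shifts and turns the commanded pose from where the row before left it, along the tool's axes as they then stand; what a row does not reach is not made up. A row lasts 1/12 s, in which the tool goes at most 41.7 mm and 7.16 degrees, less where a joint would pass 70% of its speed; a pose out of reach is approached as far as the arm can. A call is refused whole if a number of a shift passes 41.7 or a number of a turn 7.16, either way. A call with a gripper value outside its range is refused whole. The fingers move at their own pace and stop on an object; "newtons" is the grip in N (left out, the last holds). Time passes only in rows, so rows that do not move let the fingers close. It gives the time, the measured TCP pose, the force and the opening at its end, in the units of the state.
- arm.get_state(): the state, without advancing time (a new reading comes with each control period).
- arm.grab_frame(name): name is "scene" or "top"; returns the picture (420x560x3 uint8, red, green, blue); there is no depth.
- arm.camera_info(name): a dict with "fov_y" (degrees; the focal length in pixels is half the picture's height over the tangent of half this angle, whatever the lens; pixels are square), "cx", "cy" (the principal point, pixels), "view" (4x4, takes a point from world to camera coordinates). Camera axes: x right, y down, z forward; pixel columns grow to the right and rows downward; lengths in m; the calibration is good to about 2 mm. A picture is of the moment at which its call begins. camera_info takes no time and is no camera call.
- arm.job_done(): hands the job in, once; it reports no verdict.
The state is a dict: "t": time; "q": joint angles; "qd": joint speeds; "joint_efforts": joint torques, N m; "eef_pos": TCP position; "ee_rot": TCP orientation; "force": force on the tool from outside, world axes, zero at the start; "moment": the same for the moment, N m; "width": finger opening in m.
Only numpy, scipy, OpenCV 4.12 (cv2) and the standard library are available. Lean on these libraries where they do the work, as an engineer would, in place of code of your own. Each camera call takes 0.05 s, during which the arm holds its last target. There are 200 camera calls.

## Working session

There is one attempt and no reset: what is moved stays moved. The work goes in short steps, Python scripts to look and compute and a tool call to move; the robot and the scene stay as the last step left them, time stands still between calls to the robot, and variables do not carry over. Pictures are saved under pics/ and viewed, on a budget of 10 in all, crops included, one or two more only if the job needs it, and the job is handed in when it is done.

Besides the shell and the picture viewer there is one more tool, called by a JSON object that holds its "op" and its "data". arm_command: Moves the arm, as the interface text tells. Its arguments: {"type":"object","properties":{"motion":{"type":"array","items":{"type":"array"}},"newtons":{"type":"number"}},"required":["motion"]}

```bash
mkdir -p pics; python3 - <<'E'
from station import arm
import cv2,numpy as np
for n in("scene","top"):
    f=arm.grab_frame(n); cv2.imwrite(f"pics/{n}0.png",f[:,:,::-1]); print(n,arm.camera_info(n))
print(arm.get_state())
E
```

```text
scene {'fov_y': 56.76922693299342, 'cx': 281.35017526118696, 'cy': 216.564929610884, 'view': array([[ 0.66302331,  0.74858136, -0.00510265, -0.38883382],
       [ 0.46507379, -0.41724097, -0.78077932, -0.15893236],
       [-0.58660588,  0.51530178, -0.62478606,  1.42632765],
       [ 0.        ,  0.        ,  0.        ,  1.        ]])}
top {'fov_y': 54.81248528238747, 'cx': 282.1798477004135, 'cy': 210.03199730956368, 'view': array([[-0.00430588, -0.99997609,  0.00541179,  0.04283777],
       [-0.98665028,  0.00336734, -0.16281854,  0.52561952],
       [ 0.16279642, -0.00604062, -0.98664119,  0.94006354],
       [ 0.        ,  0.        ,  0.        ,  1.        ]])}
{'t': 0.1, 'q': array([ 1.63211140e+00,  3.59284125e-01,  1.11037796e-02, -2.80393492e-04,
       -1.22410752e+00, -2.88112089e-01]), 'qd': array([ 0.00119582, -0.00213984,  0.00206979,  0.00033173,  0.00162502,
       -0.00089003]), 'joint_efforts': array([-2.84487622e-03, -5.84163272e+01,  2.93754548e+01,  7.01553494e+00,
        1.01743574e-02, -4.61899992e-05]), 'eef_pos': array([0.15171472, 0.65728914, 0.24772124]), 'ee_rot': array([ 3.14008769e+00, -1.71109165e-04, -2.26892358e-01]), 'force': array([ 0.23544914, -0.00945979,  0.76538355]), 'moment': array([ 0.04240855, -0.05317119,  0.02858033]), 'width': 0.08776418391958084}
```

View pics/scene0.png

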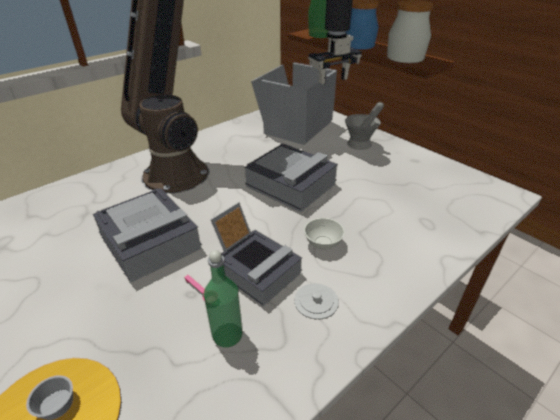

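View pics/top0.png

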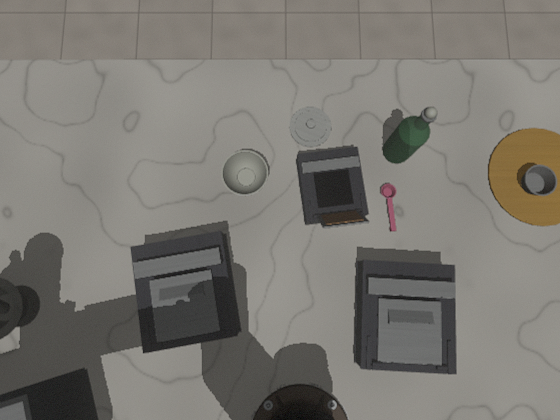

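The open, smallest tin is near (333,185) in the top view. Its hatch leans up from the near end at (343,218), and the lip is at (331,164). The lid is at (310,125), the bowl at (245,172), the spoon at (388,190)–(393,230), and the bottle foot at about (395,155). I'll zoom in to measure.

```bash
python3 - <<'E'
import cv2,numpy as np
a=cv2.imread("pics/top0.png")[135:235,280:380]; b=cv2.imread("pics/scene0.png")[200:300,205:305]
f=lambda i:cv2.resize(cv2.convertScaleAbs(i,alpha=1.6,beta=15),(400,400),interpolation=cv2.INTER_CUBIC)
cv2.imwrite("pics/z0.png",np.hstack([f(a),f(b)]))
E
```

```text
(no output)
```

View pics/z0.png

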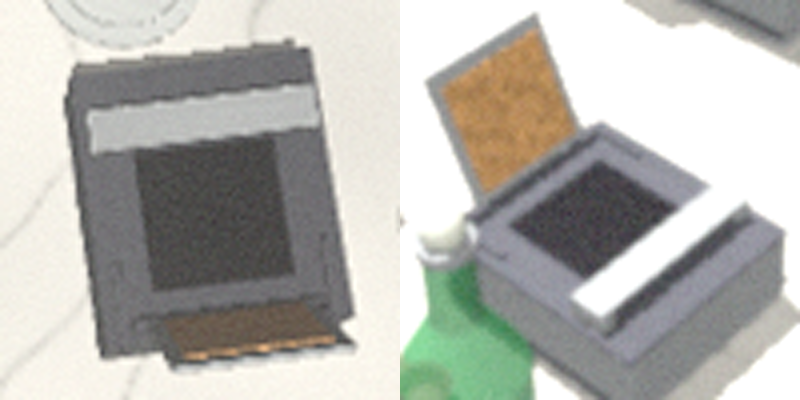

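The left half of the zoom shows the lip corners at (90,113), (315,87), (320,125), (93,152) and the top face corners at (72,72), (310,47), (352,315), (104,357). The mouth corners are at (135,150), (272,137), (294,272), (152,291).

```bash
cat > h.py <<'E'
from station import arm
import cv2,numpy as np
def K(n):
    c=arm.camera_info(n); f=210/np.tan(np.radians(c['fov_y']/2)); return f,c['cx'],c['cy'],c['view']
def ray(n,p,z):
    f,cx,cy,V=K(n); R,t=V[:3,:3],V[:3,3]; C=-R.T@t
    d=R.T@np.array([(p[0]-cx)/f,(p[1]-cy)/f,1]); return C+d*(z-C[2])/d[2]
def proj(n,P):
    f,cx,cy,V=K(n); q=V[:3,:3]@np.array(P)+V[:3,3]; return np.array([cx+f*q[0]/q[2],cy+f*q[1]/q[2]])
def tri(pt,ps):
    A=[];b=[]
    for n,p in(("top",pt),("scene",ps)):
        f,cx,cy,V=K(n)
        for i,(u,c) in enumerate(((p[0],cx),(p[1],cy))):
            k=(u-c)/f; A.append(V[i,:3]-k*V[2,:3]); b.append(k*V[2,3]-V[i,3])
    return np.linalg.lstsq(np.array(A),np.array(b),rcond=None)[0]
zt=lambda u,v:(280+(u+.5)/4-.5,135+(v+.5)/4-.5)
zs=lambda u,v:(205+(u-400+.5)/4-.5,200+(v+.5)/4-.5)
E
python3 - <<'E'
from h import *
np.set_printoptions(precision=4,suppress=True)
for name,pts,z in(("lip",[(90,113),(315,87),(320,125),(93,152)],.076),("top",[(72,72),(310,47),(352,315),(104,357)],.06),("mouth",[(135,150),(272,137),(294,272),(152,291)],.06)):
    P=np.array([ray("top",zt(*p),z) for p in pts]); print(name,P[:,:2].tolist(),P.mean(0))
    e=P[0]-P[1]+P[3]-P[2]; g=P[0]-P[3]+P[1]-P[2]
    print("yaw y-axis",np.arctan2(-e[0],e[1]),"x-axis",np.arctan2(g[1],g[0]),np.linalg.norm(e)/2,np.linalg.norm(g)/2)
L=[ray("scene",zs(*p),.076) for p in[(572,298),(710,188),(750,205),(605,320)]];print("lip scene",np.array(L),np.mean(L,0))
print("free edge ends",tri(zt(172,366),zs(428,82)),tri(zt(354,345),zs(536,14)))
E
```

```text
lip [[0.6344428234546662, -0.0071716504357898295], [0.6501869397075503, -0.142371835800442], [0.6266555765006689, -0.1445397420881429], [0.6104452812000157, -0.008662441813383721]] [ 0.6304 -0.0757  0.076 ]
yaw y-axis 0.11733776283235842 x-axis 0.07682685875587691 0.13647718457522315 0.023834758877410836
top [[0.6649279867037846, 0.0025811946493576113], [0.6804419931771462, -0.14342319972928386], [0.514197169219418, -0.16275307589662819], [0.4895029944647163, -0.0145533212793783]] [ 0.5873 -0.0795  0.06  ]
yaw y-axis 0.1358261373750713 x-axis 0.10632161638843725 0.148469507916664 0.17180506045434843
mouth [[0.6157975334883723, -0.035072351165832696], [0.623678107009473, -0.11838089539573211], [0.5403618009653081, -0.12900795397613957], [0.5291119027879625, -0.04376617617645599]] [ 0.5772 -0.0816  0.06  ]
yaw y-axis 0.1130164137828116 x-axis 0.11316539346265245 0.0848162513962996 0.08554816631530532
lip scene [[ 0.6327 -0.1484  0.076 ]
 [ 0.616  -0.023   0.076 ]
 [ 0.6449 -0.0144  0.076 ]
 [ 0.6596 -0.1446  0.076 ]] [ 0.6383 -0.0826  0.076 ]
free edge ends [ 0.4585 -0.0843  0.1078] [ 0.4982 -0.107   0.1938]
```

```bash
python3 - <<'E'
from h import *
np.set_printoptions(precision=4,suppress=True)
L=np.array([ray("scene",zs(*p),.06) for p in[(513,222),(598,160),(675,210),(588,273)]]);print("mouth scene",L,L.mean(0))
A=tri(zt(354,345),zs(428,82)); B=tri(zt(172,366),zs(536,14)); print("free edge",A,B,np.linalg.norm(A-B))
a=.115; X=np.array([np.cos(a),np.sin(a),0]);Y=np.array([-np.sin(a),np.cos(a),0]);O=np.array([.587,-.080,0])
for P in(A,B,(A+B)/2): print("in tin",(P-O)@X,(P-O)@Y,P[2])
W=lambda x,y,z:O+x*X+y*Y+[0,0,z]
out=[]
for n,(x0,y0) in(("top",(280,135)),("scene",(205,200))):
    im=cv2.imread(f"pics/{n}0.png")[y0:y0+100,x0:x0+100]
    im=cv2.resize(cv2.convertScaleAbs(im,alpha=1.1),(400,400),interpolation=cv2.INTER_CUBIC)
    def poly(ps,c):
        q=np.array([((proj(n,W(*p))-[x0,y0]+.5)*4-.5) for p in ps]); cv2.polylines(im,[np.int32(q.round())],True,c,1)
    poly([(31,-68,76),(57,-68,76),(57,68,76),(31,68,76)] if 0 else [(.031,-.068,.076),(.057,-.068,.076),(.057,.068,.076),(.031,.068,.076)],(0,0,255))
    poly([(s*.085,t*.075,.06) for s,t in((1,1),(1,-1),(-1,-1),(-1,1))],(0,255,0))
    th=1.4
    poly([(-.075,-.05,.064),(-.075,.05,.064),(-.075+.1*np.cos(th),.05,.064+.1*np.sin(th)),(-.075+.1*np.cos(th),-.05,.064+.1*np.sin(th))],(255,0,255))
    out.append(im)
cv2.imwrite("pics/o1.png",np.hstack(out))
E
```

```text
mouth scene [[ 0.5422 -0.1278  0.06  ]
 [ 0.532  -0.0497  0.06  ]
 [ 0.6036 -0.0425  0.06  ]
 [ 0.6102 -0.1197  0.06  ]] [ 0.572  -0.0849  0.06  ]
free edge [ 0.4842 -0.1429  0.1498] [ 0.472  -0.0468  0.1485] 0.09687794074368318
in tin -0.10934334048845863 -0.050723618954282075 0.14979540677685932
in tin -0.11044451739146459 0.04613952245979696 0.14850907573043204
in tin -0.10989392893996158 -0.0022920482472425633 0.14915224125364568
```

View pics/o1.png

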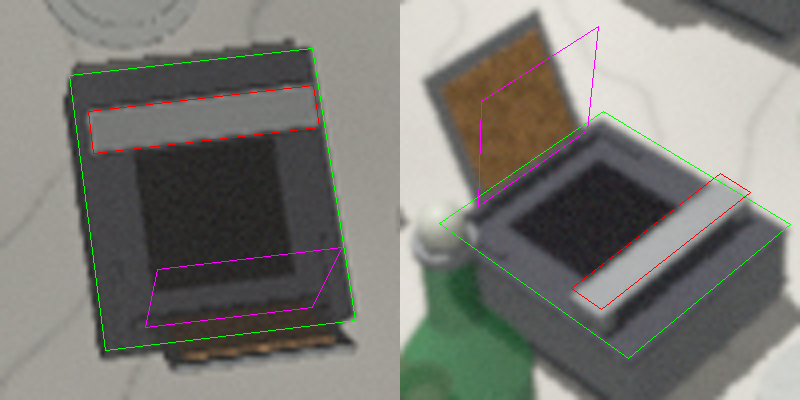

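The overlay fits the top view well. The scene view is about 2 px off, so I'll trust the top view. That gives the tin at about (0.587, -0.080), yaw 0.115, with the hatch leaning back at about 1.95 rad. Next I'll shut the jaws, align the yaw with the tin and swing round at height.

{"op": "arm_command", "data": {"motion": [[[0, 0, -10], [0, 0, -6.5], 0], [[0, 0, -10], [0, 0, -6.5], 0], [[0, 0, 0], [0, 0, -6.6], 0], [[24, 24, 0], [0, 0, 0], 0], [[24, 24, 0], [0, 0, 0], 0], [[24, 24, 0], [0, 0, 0], 0], [[24, 24, 0], [0, 0, 0], 0], [[24, 24, 0], [0, 0, 0], 0], [[24, 24, 0], [0, 0, 0], 0], [[24, 24, 0], [0, 0, 0], 0], [[24, 24, 0], [0, 0, 0], 0], [[24, 24, 0], [0, 0, 0], 0], [[24, 24, 0], [0, 0, 0], 0]], "newtons": 20}}

```text
t: 1.18
eef_pos: [0.4187, 0.4455, 0.2683]
ee_rot: [3.141, 0.0, 0.115]
force: [-0.8, 0.9, 0.3]
width: 0.0067
```

{"op": "arm_command", "data": {"motion": [[[5, 34, 0], [0, 0, 0], 0], [[5, 34, 0], [0, 0, 0], 0], [[5, 34, 0], [0, 0, 0], 0], [[5, 34, 0], [0, 0, 0], 0], [[5, 34, 0], [0, 0, 0], 0], [[5, 34, 0], [0, 0, 0], 0], [[5, 34, 0], [0, 0, 0], 0], [[5, 34, 0], [0, 0, 0], 0], [[5, 34, 0], [0, 0, 0], 0], [[0, 0, 0], [0, 0, 0], 0]]}}

```text
t: 2.02
eef_pos: [0.4979, 0.1437, 0.2684]
ee_rot: [3.141, 0.001, 0.112]
force: [-0.8, 0.8, -0.9]
width: 0.0004
```

{"op": "arm_command", "data": {"motion": [[[-10.7, 29.1, 0], [0, 0, 0], 0], [[-10.7, 29.1, 0], [0, 0, 0], 0], [[-10.7, 29.1, 0], [0, 0, 0], 0], [[-10.7, 29.1, 0], [0, 0, 0], 0], [[-10.7, 29.1, 0], [0, 0, 0], 0], [[-10.7, 29.1, 0], [0, 0, 0], 0], [[-10.7, 29.1, 0], [0, 0, 0], 0], [[-10.7, 29.1, 0], [0, 0, 0], 0], [[0, 0, 0], [0, 6.25, 0], 0], [[0, 0, 0], [0, 6.25, 0], 0], [[0, 0, 0], [0, 6.25, 0], 0], [[0, 0, 0], [0, 6.25, 0], 0], [[0, 0, 0], [0, 0, 0], 0]]}}

```text
t: 3.1
eef_pos: [0.4341, -0.0942, 0.265]
ee_rot: [-3.14, -0.439, 0.113]
force: [-1.7, 0.0, -2.0]
width: 0.0005
```

```bash
cat >> h.py <<'E'
from scipy.spatial.transform import Rotation as Rn
a=.115; X=np.array([np.cos(a),np.sin(a),0]);Y=np.array([-np.sin(a),np.cos(a),0]);O=np.array([.587,-.080,0])
def rep():
    s=arm.get_state(); R=Rn.from_euler('xyz',s['ee_rot']).as_matrix(); p=s['eef_pos']
    m=lambda P:np.round(1e3*np.array([(P-O)@X,(P-O)@Y,P[2]]),1)
    print('t',s['t'],'TCP',m(p),'tilt',np.degrees(np.arctan2(R[:,2]@X,-R[2,2])).round(1),'tip front',m(p+.022*R[:,2]+.0095*R[:,0]),'rear',m(p+.022*R[:,2]-.0095*R[:,0]),'yaw err',np.round(R[:,0]@Y,3))
    f=s['force']; print('F tin',np.round([f@X,f@Y,f[2]],1),'q',np.round(s['q'],2))
def shot(n):
    a_,b_=arm.grab_frame("top"),arm.grab_frame("scene")
    z=lambda i:cv2.resize(cv2.convertScaleAbs(i[:,:,::-1],alpha=1.1),(400,400),interpolation=cv2.INTER_CUBIC)
    cv2.imwrite(f"pics/{n}.png",np.hstack([z(a_[135:255,270:390]),z(b_[180:300,195:315])]))
E
python3 -c "from h import *; rep()"
```

```text
t 3.1 TCP [-153.6    3.5  265. ] tilt 25.1 tip front [-135.6    3.5  249.1] rear [-152.8    3.5  241. ] yaw err -0.002
F tin [-1.7  0.2 -2. ] q [ 0.3  -0.32 -0.77  0.12 -0.69  1.31]
```

{"op": "arm_command", "data": {"motion": [[[-9.9, 0, 21.1], [0, 0, 0], 0], [[-9.9, 0, 21.1], [0, 0, 0], 0], [[-9.9, 0, 21.1], [0, 0, 0], 0], [[-9.9, 0, 21.1], [0, 0, 0], 0], [[-9.9, 0, 21.1], [0, 0, 0], 0], [[-9.9, 0, 21.1], [0, 0, 0], 0], [[0, 0, 0], [0, 0, 0], 0]]}}

```text
t: 3.68
eef_pos: [0.4414, -0.0967, 0.1293]
ee_rot: [-3.133, -0.427, 0.115]
force: [0.5, 0.8, -0.9]
width: 0.0003
```

```bash
python3 -c "from h import *; rep(); shot('a1')"
```

```text
t 3.6833 TCP [-1.465e+02  1.000e-01  1.293e+02] tilt 24.5 tip front [-128.8    0.3  113.2] rear [-146.1    0.3  105.4] yaw err 0.0
F tin [ 0.6  0.7 -0.9] q [ 0.25 -0.09 -1.02  0.22 -0.23  1.23]
```

View pics/a1.png

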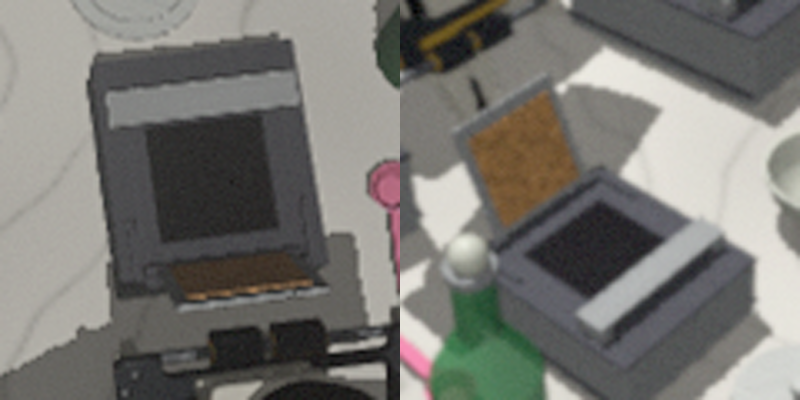

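{"op": "arm_command", "data": {"motion": [[[6.5, 0, 5.9], [0, 0, 0], 0], [[6.5, 0, 5.9], [0, 0, 0], 0], [[6.5, 0, 5.9], [0, 0, 0], 0], [[0, 0, 0], [0, 0, 0], 0]]}}

```text
t: 4.12
eef_pos: [0.4683, -0.0931, 0.124]
ee_rot: [-3.133, -0.432, 0.116]
force: [-0.2, 0.6, 0.3]
width: 0.0002
```

```bash
python3 -c "from h import *; rep()"
```

```text
t 4.1167 TCP [-119.4    0.6  124. ] tilt 24.7 tip front [-101.6    0.8  108. ] rear [-118.8    0.8  100.1] yaw err 0.001
F tin [-0.1  0.6  0.3] q [ 0.24 -0.03 -0.99  0.23 -0.19  1.23]
```

```bash
cat >> h.py <<'E'
def plan(wps,s=46,H=(-75,64),press=0):
    """wps: (theta, tilt deg, rows); prints tool-frame rows from the measured pose"""
    st=arm.get_state(); R=Rn.from_euler('xyz',st['ee_rot']).as_matrix(); p=st['eef_pos']
    T=np.degrees(np.arctan2(R[:,2]@X,-R[2,2])); c=1e3*np.array([(p-O)@X,p[2]])
    for th,t1,n in wps:
        C=np.array(H)+s*np.array([np.cos(th),np.sin(th)])+(2-press)*np.array([-np.sin(th),np.cos(th)])
        ax=lambda T:(np.array([np.cos(np.radians(T)),np.sin(np.radians(T))]),np.array([np.sin(np.radians(T)),-np.cos(np.radians(T))]))
        u,z=ax(t1); goal=C-9.5*u-22*z; d=(goal-c)/n; dT=(t1-T)/n
        for i in range(n):
            u,z=ax(T+i*dT); print([[round(d@u,1),0,round(d@z,1)],[0,round(dT,1),0],0],end=', ')
        print(); c,T=goal,t1
E
python3 -c "
from h import *
plan([(1.96,24.7,2),(1.75,22,3),(1.5,19,4),(1.2,15,4),(.9,10,4)])"
```

```text
[[np.float64(2.8), 0, np.float64(2.5)], [0, np.float64(-0.0), 0], 0], [[np.float64(2.8), 0, np.float64(2.5)], [0, np.float64(-0.0), 0], 0], 
[[np.float64(3.5), 0, np.float64(0.2)], [0, -0.9, 0], 0], [[np.float64(3.6), 0, np.float64(0.1)], [0, -0.9, 0], 0], [[np.float64(3.6), 0, np.float64(0.1)], [0, -0.9, 0], 0], 
[[np.float64(3.0), 0, np.float64(0.7)], [0, -0.8, 0], 0], [[np.float64(3.1), 0, np.float64(0.7)], [0, -0.8, 0], 0], [[np.float64(3.1), 0, np.float64(0.6)], [0, -0.8, 0], 0], [[np.float64(3.1), 0, np.float64(0.6)], [0, -0.8, 0], 0], 
[[np.float64(3.4), 0, np.float64(1.5)], [0, -1.0, 0], 0], [[np.float64(3.4), 0, np.float64(1.5)], [0, -1.0, 0], 0], [[np.float64(3.4), 0, np.float64(1.4)], [0, -1.0, 0], 0], [[np.float64(3.5), 0, np.float64(1.3)], [0, -1.0, 0], 0], 
[[np.float64(3.0), 0, np.float64(2.1)], [0, -1.2, 0], 0], [[np.float64(3.1), 0, np.float64(2.1)], [0, -1.2, 0], 0], [[np.float64(3.1), 0, np.float64(2.0)], [0, -1.2, 0], 0], [[np.float64(3.2), 0, np.float64(1.9)], [0, -1.2, 0], 0],
```

Reaching contact and folding to about 1.5 rad first, then checking forces.

{"op": "arm_command", "data": {"motion": [[[2.8, 0, 2.5], [0, 0, 0], 0], [[2.8, 0, 2.5], [0, 0, 0], 0], [[3.5, 0, 0.2], [0, -0.9, 0], 0], [[3.6, 0, 0.1], [0, -0.9, 0], 0], [[3.6, 0, 0.1], [0, -0.9, 0], 0], [[3.0, 0, 0.7], [0, -0.8, 0], 0], [[3.1, 0, 0.7], [0, -0.8, 0], 0], [[3.1, 0, 0.6], [0, -0.8, 0], 0], [[3.1, 0, 0.6], [0, -0.8, 0], 0], [[0, 0, 0], [0, 0, 0], 0]]}}

```text
t: 4.95
eef_pos: [0.4969, -0.0899, 0.1278]
ee_rot: [-3.134, -0.328, 0.116]
force: [-0.5, 0.6, 0.2]
width: 0.0006
```

```bash
python3 -c "
from h import *
rep(); shot('a2'); plan([(1.2,15,4),(.9,10,4),(.6,5,4)])" | sed 's/np.float64//g'
```

```text
t 4.95 TCP [-90.6   0.5 127.8] tilt 18.8 tip front [-74.5   0.7 110. ] rear [-92.5   0.7 103.9] yaw err 0.001
F tin [-0.4  0.6  0.2] q [ 0.23  0.05 -0.79  0.07 -0.41  1.39]
[[(3.8), 0, (1.6)], [0, (-1.0), 0], 0], [[(3.8), 0, (1.5)], [0, (-1.0), 0], 0], [[(3.8), 0, (1.5)], [0, (-1.0), 0], 0], [[(3.8), 0, (1.4)], [0, (-1.0), 0], 0], 
[[(3.0), 0, (2.1)], [0, -1.2, 0], 0], [[(3.1), 0, (2.1)], [0, -1.2, 0], 0], [[(3.1), 0, (2.0)], [0, -1.2, 0], 0], [[(3.2), 0, (1.9)], [0, -1.2, 0], 0], 
[[(2.5), 0, (2.6)], [0, -1.2, 0], 0], [[(2.5), 0, (2.6)], [0, -1.2, 0], 0], [[(2.6), 0, (2.5)], [0, -1.2, 0], 0], [[(2.7), 0, (2.4)], [0, -1.2, 0], 0],
```

View pics/a2.png

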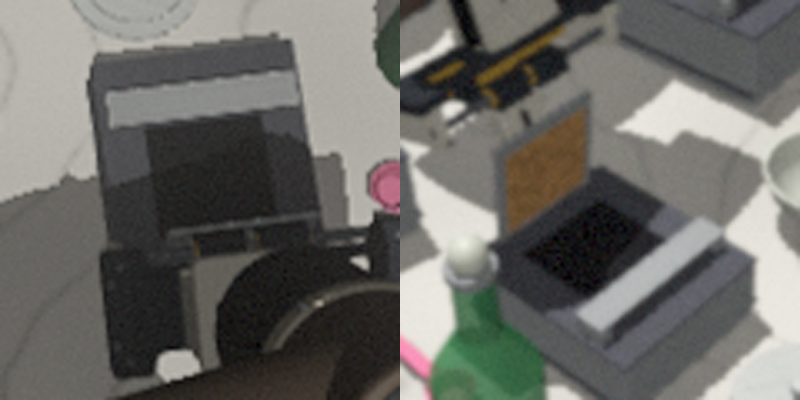

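The hatch has swung to about upright, with its free edge at (240,222) in the left half. Contact force is small. Continuing the fold.

{"op": "arm_command", "data": {"motion": [[[3.8, 0, 1.6], [0, -1, 0], 0], [[3.8, 0, 1.5], [0, -1, 0], 0], [[3.8, 0, 1.5], [0, -1, 0], 0], [[3.8, 0, 1.4], [0, -1, 0], 0], [[3, 0, 2.1], [0, -1.2, 0], 0], [[3.1, 0, 2.1], [0, -1.2, 0], 0], [[3.1, 0, 2], [0, -1.2, 0], 0], [[3.2, 0, 1.9], [0, -1.2, 0], 0], [[2.5, 0, 2.6], [0, -1.2, 0], 0], [[2.5, 0, 2.6], [0, -1.2, 0], 0], [[2.6, 0, 2.5], [0, -1.2, 0], 0], [[2.7, 0, 2.4], [0, -1.2, 0], 0], [[0, 0, 0], [0, 0, 0], 0]]}}

```text
t: 6.13
eef_pos: [0.5385, -0.0849, 0.1123]
ee_rot: [-3.134, -0.089, 0.118]
force: [1.3, 0.4, 2.7]
width: 0.0001
```

```bash
python3 -c "
from h import *
rep(); shot('a3'); plan([(.3,0,5),(.0,0,6)])" | sed 's/np.float64//g'
```

```text
t 6.1333 TCP [-48.8   0.7 112.3] tilt 5.1 tip front [-37.4   0.9  91.2] rear [-56.3   0.9  89.5] yaw err 0.003
F tin [1.3 0.2 2.7] q [ 0.2   0.24 -0.52  0.   -0.73  1.49]
[[(1.5), 0, (2.3)], [0, (-1.0), 0], 0], [[(1.5), 0, (2.3)], [0, (-1.0), 0], 0], [[(1.6), 0, (2.2)], [0, (-1.0), 0], 0], [[(1.6), 0, (2.2)], [0, (-1.0), 0], 0], [[(1.7), 0, (2.2)], [0, (-1.0), 0], 0], 
[[(0.4), 0, (2.3)], [0, 0.0, 0], 0], [[(0.4), 0, (2.3)], [0, 0.0, 0], 0], [[(0.4), 0, (2.3)], [0, 0.0, 0], 0], [[(0.4), 0, (2.3)], [0, 0.0, 0], 0], [[(0.4), 0, (2.3)], [0, 0.0, 0], 0], [[(0.4), 0, (2.3)], [0, 0.0, 0], 0],
```

View pics/a3.png

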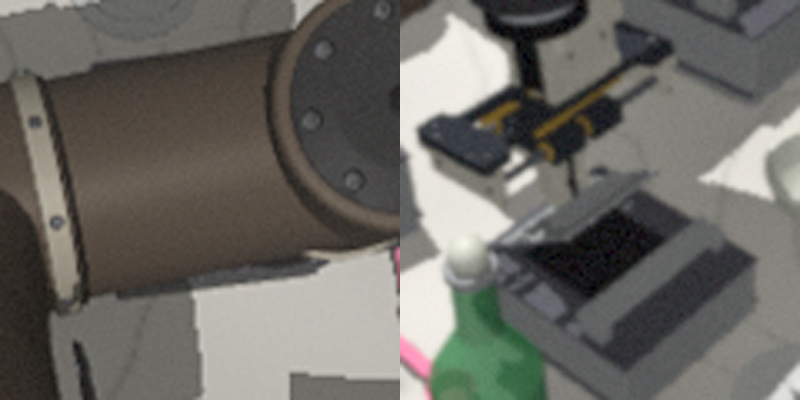

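The scene view shows the hatch half folded under the fingers, with the hinge still at the back. The reaction is 2.7 N up. Continuing to flat.

{"op": "arm_command", "data": {"motion": [[[1.5, 0, 2.3], [0, -1, 0], 0], [[1.5, 0, 2.3], [0, -1, 0], 0], [[1.6, 0, 2.2], [0, -1, 0], 0], [[1.6, 0, 2.2], [0, -1, 0], 0], [[1.7, 0, 2.2], [0, -1, 0], 0], [[0.4, 0, 2.3], [0, 0, 0], 0], [[0.4, 0, 2.3], [0, 0, 0], 0], [[0.4, 0, 2.3], [0, 0, 0], 0], [[0.4, 0, 2.3], [0, 0, 0], 0], [[0.4, 0, 2.3], [0, 0, 0], 0], [[0, 0, 0], [0, 0, 0], 0]]}}

```text
t: 7.15
eef_pos: [0.5483, -0.0835, 0.0904]
ee_rot: [-3.134, -0.005, 0.119]
force: [0.4, -0.3, 1.9]
width: 0.0005
```

```bash
python3 -c "
from h import *
rep()"
```

```text
t 7.15 TCP [-38.8   0.9  90.4] tilt 0.3 tip front [-29.2   1.1  68.4] rear [-48.2   1.1  68.3] yaw err 0.004
F tin [ 0.4 -0.3  1.9] q [ 0.2   0.32 -0.45 -0.01 -0.8   1.5 ]
```

{"op": "arm_command", "data": {"motion": [[[0, 0, 1.2], [0, 0, 0], 0], [[0, 0, 1.2], [0, 0, 0], 0], [[0, 0, 0.5], [0, 0, 0], 0], [[0, 0, 0], [0, 0, 0], 0]]}}

```text
t: 7.48
eef_pos: [0.5485, -0.0835, 0.0882]
ee_rot: [-3.134, -0.005, 0.119]
force: [0.9, -0.4, 5.3]
width: 0.0003
```

```bash
python3 -c "
from h import *
rep(); shot('a4')"
```

```text
t 7.4833 TCP [-38.6   0.9  88.2] tilt 0.3 tip front [-29.    1.1  66.3] rear [-48.    1.1  66.2] yaw err 0.004
F tin [ 0.8 -0.5  5.3] q [ 0.2   0.32 -0.45 -0.01 -0.79  1.5 ]
```

View pics/a4.png

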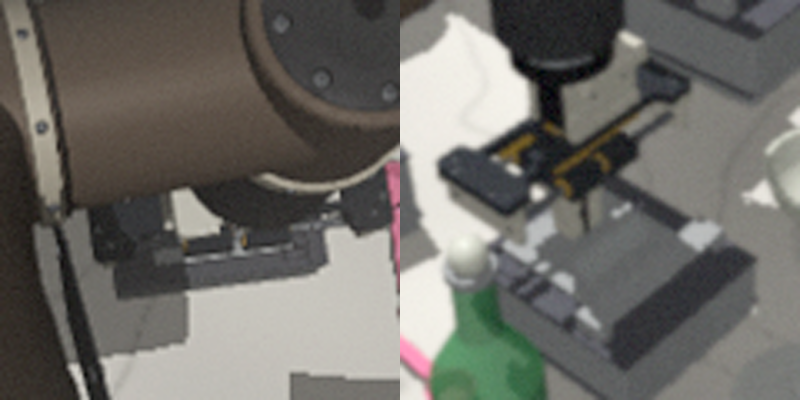

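Flat: the tip is at 66.3 mm with 5 N of press. Sliding forward to meet the rib.

{"op": "arm_command", "data": {"motion": [[[2.5, 0, 0.1], [0, 0, 0], 0], [[2.5, 0, 0.1], [0, 0, 0], 0], [[2.5, 0, 0.1], [0, 0, 0], 0], [[2.5, 0, 0.1], [0, 0, 0], 0], [[2, 0, 0], [0, 0, 0], 0], [[0, 0, 0], [0, 0, 0], 0]]}}

```text
t: 8.08
eef_pos: [0.5591, -0.0822, 0.088]
ee_rot: [-3.134, -0.002, 0.119]
force: [-5.4, 1.0, 13.5]
width: 0.0002
```

```bash
python3 -c "
from h import *
rep()"
```

```text
t 8.0833 TCP [-28.   1.  88.] tilt 0.1 tip front [-18.4   1.2  66. ] rear [-37.4   1.1  66. ] yaw err 0.004
F tin [-5.3  1.6 13.5] q [ 0.2   0.34 -0.43 -0.01 -0.8   1.5 ]
```

{"op": "arm_command", "data": {"motion": [[[2, 0, 0], [0, 0, 0], 0], [[2, 0, 0], [0, 0, 0], 0], [[2, 0, 0], [0, 0, 0], 0], [[0, 0, 0], [0, 0, 0], 0]]}}

```text
t: 8.42
eef_pos: [0.5649, -0.0815, 0.088]
ee_rot: [-3.134, -0.002, 0.119]
force: [-5.0, 1.3, 13.6]
width: 0.0004
```

```bash
python3 -c "
from h import *
rep()"
```

```text
t 8.4167 TCP [-22.1   1.   88. ] tilt 0.1 tip front [-12.5   1.2  66. ] rear [-31.5   1.2  66. ] yaw err 0.004
F tin [-4.8  1.8 13.6] q [ 0.19  0.34 -0.42 -0.01 -0.81  1.5 ]
```

{"op": "arm_command", "data": {"motion": [[[2, 0, 0], [0, 0, 0], 0], [[2, 0, 0], [0, 0, 0], 0], [[2, 0, 0], [0, 0, 0], 0], [[0, 0, 0], [0, 0, 0], 0]]}}

```text
t: 8.75
eef_pos: [0.5709, -0.0808, 0.088]
ee_rot: [-3.134, -0.002, 0.119]
force: [-5.6, 0.3, 13.4]
width: 0.0004
```

{"op": "arm_command", "data": {"motion": [[[2, 0, 0], [0, 0, 0], 0], [[2, 0, 0], [0, 0, 0], 0], [[2, 0, 0], [0, 0, 0], 0], [[0, 0, 0], [0, 0, 0], 0]]}}

```text
t: 9.08
eef_pos: [0.574, -0.0807, 0.0878]
ee_rot: [-3.134, 0.003, 0.118]
force: [-13.9, -0.5, 19.8]
width: 0.0004
```

```bash
python3 -c "
from h import *
rep()"
```

```text
t 9.0833 TCP [-13.    0.8  87.8] tilt -0.2 tip front [-3.6  1.  65.7] rear [-22.6   0.9  65.8] yaw err 0.003
F tin [-13.8   1.1  19.8] q [ 0.19  0.36 -0.39 -0.01 -0.82  1.5 ]
```

{"op": "arm_command", "data": {"motion": [[[0, 0, -0.5], [0, 0, 0], 0], [[0, 0, 0], [0, 0, 0], 0]]}}

```text
t: 9.25
eef_pos: [0.5752, -0.0806, 0.088]
ee_rot: [-3.134, 0.0, 0.118]
force: [-7.8, -0.6, 12.4]
width: 0.0004
```

{"op": "arm_command", "data": {"motion": [[[2, 0, 0], [0, 0, 0], 0], [[2, 0, 0], [0, 0, 0], 0], [[0, 0, 0], [0, 0, 0], 0]]}}

```text
t: 9.5
eef_pos: [0.5793, -0.0801, 0.0879]
ee_rot: [-3.134, 0.001, 0.118]
force: [-7.3, -1.0, 12.7]
width: 0.0004
```

```bash
python3 -c "
from h import *
rep(); shot('a5')"
```

```text
t 9.5 TCP [-7.6  0.8 87.9] tilt -0.0 tip front [ 1.9  1.  65.9] rear [-17.1   0.9  66. ] yaw err 0.003
F tin [-7.3 -0.2 12.7] q [ 0.19  0.37 -0.38 -0.01 -0.82  1.5 ]
```

View pics/a5.png

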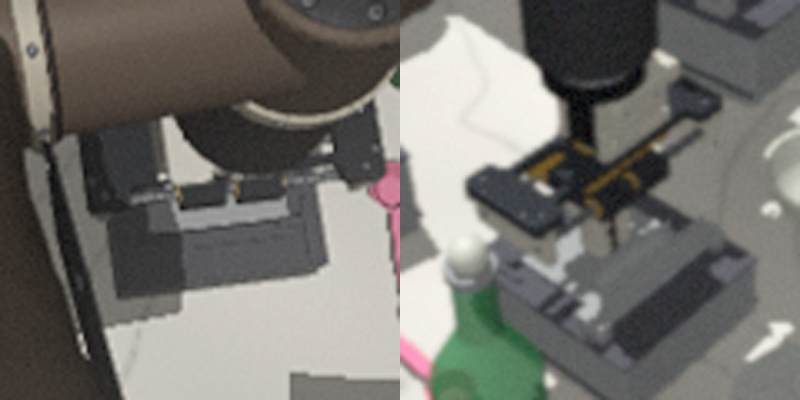

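It is sliding again at about 7 N. In the right half the plate runs under the lip, at about (640,260). Continuing to the stop.

{"op": "arm_command", "data": {"motion": [[[2, 0, 0], [0, 0, 0], 0], [[2, 0, 0], [0, 0, 0], 0], [[2, 0, 0], [0, 0, 0], 0], [[0, 0, 0], [0, 0, 0], 0]]}}

```text
t: 9.93
eef_pos: [0.5854, -0.0794, 0.0879]
ee_rot: [-3.134, 0.0, 0.119]
force: [-6.8, -1.2, 10.9]
width: 0.0007
```

{"op": "arm_command", "data": {"motion": [[[1.5, 0, 0], [0, 0, 0], 0], [[1.5, 0, 0], [0, 0, 0], 0], [[0, 0, 0], [0, 0, 0], 0]]}}

```text
t: 10.18
eef_pos: [0.5884, -0.079, 0.0879]
ee_rot: [-3.134, 0.0, 0.119]
force: [-6.6, -2.0, 11.4]
width: 0.0005
```

```bash
python3 -c "
from h import *
rep()"
```

```text
t 10.1833 TCP [ 1.5  0.8 87.9] tilt -0.0 tip front [10.9  1.  65.9] rear [-8.1  0.9 65.9] yaw err 0.004
F tin [-6.8 -1.2 11.4] q [ 0.19  0.38 -0.36 -0.01 -0.83  1.51]
```

{"op": "arm_command", "data": {"motion": [[[1.5, 0, 0], [0, 0, 0], 0], [[1.5, 0, 0], [0, 0, 0], 0], [[0, 0, 0], [0, 0, 0], 0]]}}

```text
t: 10.43
eef_pos: [0.5887, -0.0791, 0.0876]
ee_rot: [-3.134, 0.006, 0.118]
force: [-14.7, -1.2, 17.9]
width: 0.0008
```

{"op": "arm_command", "data": {"motion": [[[1.5, 0, 0], [0, 0, 0], 0], [[0, 0, 0], [0, 0, 0], 0]]}}

```text
t: 10.6
eef_pos: [0.5889, -0.0791, 0.0875]
ee_rot: [-3.134, 0.008, 0.118]
force: [-18.4, -1.0, 21.0]
width: 0.0004
```

```bash
python3 -c "
from h import *
rep()"
```

```text
t 10.6 TCP [ 2.   0.7 87.5] tilt -0.5 tip front [11.3  0.9 65.4] rear [-7.7  0.8 65.5] yaw err 0.003
F tin [-18.4   1.1  21. ] q [ 0.19  0.38 -0.36 -0.01 -0.84  1.51]
```

The stop is reached: the tip is stalled at x = 11 mm, where I expected it, with 18 N on the rib. Relaxing and lifting clear.

{"op": "arm_command", "data": {"motion": [[[-3, 0, -1], [0, 0, 0], 0], [[-1.5, 0, -2], [0, 0, 0], 0], [[-1, 0, -4], [0, 0, 0], 0], [[0, 0, -15], [0, 0, 0], 0], [[0, 0, -25], [0, 0, 0], 0], [[0, 0, -30], [0, 0, 0], 0], [[-20, 0, -30], [0, 0, 0], 0], [[-20, 0, -30], [0, 0, 0], 0], [[-20, -20, -20], [0, 0, 0], 0], [[0, -36, 0], [0, 0, 0], 0], [[0, -36, 0], [0, 0, 0], 0], [[0, -36, 0], [0, 0, 0], 0], [[0, -36, 0], [0, 0, 0], 0], [[0, -36, 0], [0, 0, 0], 0], [[0, -36, 0], [0, 0, 0], 0], [[0, -36, 0], [0, 0, 0], 0], [[0, 0, 0], [0, 0, 0], 0]]}}

```text
t: 12.02
eef_pos: [0.4974, 0.1886, 0.2469]
ee_rot: [-3.132, -0.005, 0.123]
force: [0.1, -0.6, -0.2]
width: -0.0001
```

```bash
python3 -c "
from h import *
rep(); shot('a6')"
```

```text
t 12.0167 TCP [-58.2 277.1 246.9] tilt 0.3 tip front [-48.6 277.3 225. ] rear [-67.6 277.2 224.9] yaw err 0.008
F tin [ 0.  -0.6 -0.2] q [ 0.73  0.12 -0.31 -0.01 -1.13  0.97]
```

View pics/a6.png

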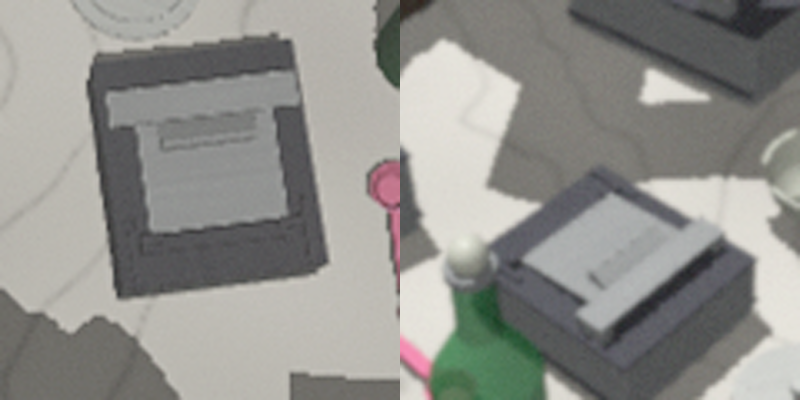

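The hatch lies flat with its free edge under the lip, at (105–298, 75–125) in the left half, and its rear edge at (150,235)–(288,218). One numeric check of the runner and the neighbours, then I'll hand in.

```bash
python3 -c "
from h import *
for u,v in((150,235),(288,218),(162,148),(257,135)):
    P=ray('top',(270+(u+.5)*.3-.5,135+(v+.5)*.3-.5),.066); print(np.round([1e3*(P-O)@X,1e3*(P-O)@Y],1))
f=arm.grab_frame('top')[:,:,::-1]; g=cv2.imread('pics/top0.png')
for n,(x,y,w,h) in dict(bowl=(215,140,65,60),lid=(285,103,50,42),bottle=(375,100,70,70),spoon=(375,175,30,62)).items():
    d=cv2.absdiff(f[y:y+h,x:x+w],g[y:y+h,x:x+w]).max(2); print(n,'changed px',int((d>45).sum()))
rep(); arm.job_done()"
```

```text
[-48.2  49.6]
[-47.6 -49.9]
[13.9 32.6]
[ 15.4 -36.8]
bowl changed px 1188
lid changed px 0
bottle changed px 0
spoon changed px 0
t 12.1667 TCP [-58.9 272.5 246.6] tilt 0.2 tip front [-49.3 272.7 224.6] rear [-68.3 272.6 224.6] yaw err 0.005
F tin [-0.8 -0.1 -0. ] q [ 0.72  0.12 -0.31 -0.   -1.13  0.97]
the job is handed in; nothing more can be done
```

The hatch is shut and held by the lip alone, and I handed the job in at about 12 s of the 42 s allowed.

- **What I did:** With the jaws closed, I pushed the hatch over by its plain outer face from about 1.95 rad to flat. Keeping it pressed down, I pushed against the rib until the hatch stalled against the stop, at about 18 N. Then I lifted the hand straight off.
- **Hatch check:** The last picture shows the hatch flat with its free edge under the lip and the hand well clear. The tip stalled 11 mm along the tin's x, where a full slide puts the rib foot. In the top view the rib foot measures about 14–15 mm, about 3 mm beyond that, which is the accuracy of my measurements.
- **Sticking midway:** The slide stuck for a moment at about 14 N, with about 20 N of press. It moved on after I eased the press by 0.5 mm.
- **Other objects:** A pixel comparison with the first top view shows no change for the pot lid, bottle and spoon. The bowl's area did differ, by 1188 px. I think that is the arm or its shadow, since the arm was parked on that side. The hand passed well above the bowl, and in the part of the scene view I looked at the bowl seemed unmoved, but I did not check it separately.

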